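# Vitamins out of the lidded worktop box

## Task

Swing the wooden lid of the white box up and back until it stays open by itself. Then lift the amber vitamin bottle with the white cap out of the box and set it down gently, upright and wholly on the round cork coaster. Leave the lid open and the black-capped spice jar standing in the box.

Things in the scene. Friction and masses are not known exactly. Their poses are not given: they have to be found in the camera images.
- box: White box, 160 (its x) x 200 (its y) x 100 mm high, fixed to the worktop, walls and floor 6 mm thick, with a wooden lid. Origin: centre of its underside; +x points from the handle side to the hinge side (roughly away from the robot), z up. The lid (160 x 200 x 8 mm, 0.22 kg) turns about the box's upper +x edge: a line along y at x = +80, z = 100.5 mm in the box's frame.
- handle (a point): Centre of the lid's dark wooden handle: a spool of 24 mm diameter and 28 mm length lying along the box's y on a 12 mm stem. Lid shut: at x = -55, y = 0, z = 140.5 mm in the box's frame, 20 mm free below the spool. It rides with the lid, 135 mm from the hinge line along the lid and 40 mm above it. Pinched from above by its flat ends, it can turn between the fingers as the lid swings.
- lid (a joint): Angle of the lid about its hinge (rad): 0 shut, growing as the handle edge rises and goes back, stop at 1.85. No catch and hardly any friction: it falls shut when let go below about 1.45, and falls open to the stop and stays there when let go beyond that.
- vitamins: Vitamin bottle: amber body of 46 mm diameter up to 70 mm height, white cap of 40 mm diameter from there to the top at 86 mm; about 0.09 kg. Origin: centre of its underside, z up. It stands on the box's floor in one half (+y or -y) of the box.
- spice_jar: Bystander: glass spice jar with black cap, 42 mm diameter, 90 mm high. Origin: centre of its underside, z up. It stands in the other half of the box, its axis about 100 mm from the bottle's.
- coaster: Round cork coaster, 110 mm diameter, 8 mm thick, fixed to the worktop. Origin: centre of its underside.
There are look-alikes about, which are no part of the job. Leave any turquoise look-alike of the coaster alone.

How it is judged (in metres and radians):
On the way, in this order (a step that is already met when the one before it is completed fails the run):
1. the lid has been swung open past its balance point (value of joint lid above 1.6 rad and height (world z) of vitamins below 0.05 m), for 0.2 s.
2. the vitamin bottle has been lifted clear out of the open box (value of joint lid above 1.6 rad and height (world z) of vitamins above 0.1 m), for 0.1 s.
At the end, for the whole second after the job is handed in: The lid stands open by itself (beyond 1.6 rad), the vitamin bottle stands upright (within 0.15 rad) and at rest on the cork coaster, its axis within 33 mm of the coaster's centre, and the spice jar still stands in the box (value of joint lid above 1.6 rad and horizontal distance between vitamins and coaster below 0.033 m and angle between vitamins's own z axis and vertical below 0.15 rad and z of vitamins in the frame of coaster between 0.004 and 0.013 m and linear speed of vitamins below 0.02 m/s and x of spice_jar in the frame of box between -0.075 and 0.075 m and y of spice_jar in the frame of box between -0.095 and 0.095 m and z of spice_jar in the frame of box below 0.03 m and angle between spice_jar's own z axis and vertical below 0.25 rad); the robot touches nothing.
It fails at once if the spice jar is lifted out of the box (height (world z) of spice_jar above 0.06 m).
It fails at once if the bottle is slammed or dropped on the coaster (over 50 N) (contact force between vitamins and coaster above 50 N).
It also fails if it takes over 58 s, if anything falls off the work surface, if the arm or the gripper's body presses on something with over 40 N, if the wrist force passes 120 N, or if a joint passes its speed limit or range.

## Robot

A 6-joint arm with a two-finger parallel gripper is mounted at the origin on a cart in front of the work surface, level with it; the furniture and walls round the work are solid. World frame = base frame: x ahead of the robot, y to its left, z up, the work surface at z = 0. Lengths are in mm, angles in rad, forces in N, time in s.
With the tool pointing down it reaches from about 350 to 875 mm from the base axis. Payload 4.2 kg.
Tool frame: the origin (TCP) lies midway between the tips of the shut fingers; the grasp point (between the pads) lies 19 mm behind it (tcp_to_grasp is the distance from the TCP to the grasp point, in mm); z points along the fingers, y is the line along which they close (so a half turn about z gives the same grasp; the last joint's range is limited). The gripper opens to 85 mm and grips with 20 to 120 N. Pads are 22 mm wide; open, the fingers measure 114 mm over their backs; the gripper's body (76 mm by 85 mm) begins 54 mm behind the grasp point. The pads swing forward as they close: fully open they stand 13 mm farther back than shut.
Start: joints at [-0.918, 0.385, 0.008, 0, -1.194, -0.259], TCP at [239.826, -577.133, 231.312] pointing down, gripper open.
Joint ranges: [-3.14, 3.14], [-1.21, 2.06], [-1.07, 1.41], [-3.16, 2.05], [-2.99, -0.16], [-3.1, 3.1]. Speed limits (rad/s): [2.79, 2.79, 3.14, 3.14, 3.14, 3.14].

## Interface

Orientations are given as a unit quaternion [x, y, z, w].
In Python, from bench import read_state, get_image, job_done, tcp_to_grasp gives the robot as it stands.
- The arm moves only by the tool jog_arm, never from a script. Its argument "plan" is a list of rows, each a list of 3 entries, a list of its own where there are three numbers: the finger opening in mm, from 0 to 85.4, then the shift along the tool's x, y, z as a fraction of full scale, then the turn, a rotation vector about the tool's x, y, z as a fraction of full scale. A call has 1 to 10 rows; each row is the pose to reach, as a shift and turn from the pose commanded when the call began, along the tool's axes at that moment; what a row does not reach only later rows make up. Full scale, the value 1, is 0.1 m for a shift and 60 degrees for a turn. A row lasts 1/8 s, in which the tool goes at most 62.5 mm and 10.7 degrees, less where a joint would pass 70% of its speed; a pose out of reach is approached as far as the arm can. A call with a number of a shift or a turn outside -1 to 1 is refused whole. A call with a gripper value outside its range is refused whole. The fingers move at their own pace and stop on an object; the grip force is fixed at half the most. Time passes only in rows, so rows that repeat a pose let the fingers close. It gives the time, the measured TCP pose, the force, the opening and the grip force at its end, in the units of the state.
- read_state(): the state, without advancing time (a new reading comes with each control period).
- get_image(name): name is "scene" or "top" or "wrist"; returns a dict with "img" (400x640x3 uint8, red, green, blue), "range_z" (400x640 float32, mm along the optical axis (not along the pixel's ray), 0 where there is no reading), "intrinsics" (3x3 intrinsics, pixels), "extrinsics" (4x4, takes a point from camera to world coordinates); the wrist camera has in their place "tool_from_camera" (4x4, takes a point from camera to tool coordinates, whose origin is the TCP and whose axes are the flange's). Camera axes: x right, y down, z forward; pixel columns grow to the right and rows downward; lengths in mm; the calibration is good to about 2 mm. A picture is of the moment at which its call begins: read the wrist's pose just before it.
- job_done(): hands the job in; it is judged then, once.
The state is a dict: "clock": time; "joints": joint angles; "joint_vel": joint speeds; "joint_efforts": joint torques, N m; "position": TCP position; "ee_rot": TCP orientation; "contact_force": force on the tool from outside, world axes, zero at the start; "wrist_torque": the same for the moment, N m; "gripper_width": finger opening in mm; "grasp_force": force on a finger pad.
Only numpy, scipy, OpenCV 4.12 (cv2) and the standard library are available. Lean on these libraries where they do the work, as an engineer would, in place of code of your own. Each camera call takes 0.05 s, during which the arm holds its last target. There are 200 camera calls.

## Working session

There is one attempt and no reset: what is moved stays moved. The work goes in short steps, Python scripts to look and compute and a tool call to move; the robot and the scene stay as the last step left them, time stands still between calls to the robot, and variables do not carry over. Pictures are saved under pics/ and viewed, at most 10 in all, crops included, and the job is handed in when it is done.

Besides the shell and the picture viewer there is one more tool, called in YAML: its name, and indented under it one key for each argument. jog_arm: Moves the arm, as the interface text tells. Its arguments: {"type":"object","properties":{"plan":{"type":"array"}},"required":["plan"]}

```bash
mkdir -p pics; ls; python3 - <<'E'
from bench import *
import cv2,pickle,numpy as np
s=read_state();print({k:np.round(v,3).tolist() for k,v in s.items()},tcp_to_grasp)
d={n:get_image(n) for n in("scene","top")}
pickle.dump(d,open('im.pkl','wb'))
for n in d:
    cv2.imwrite(f'pics/{n}0.png',d[n]['img'][:,:,::-1]);print(n,d[n]['intrinsics'],d[n]['extrinsics'])
E
```

```text
pics
{'clock': 0.0, 'joints': [-0.918, 0.386, 0.007, -0.0, -1.194, -0.259], 'joint_vel': [0.001, -0.001, -0.001, 0.001, -0.001, -0.002], 'joint_efforts': [0.001, -39.229, 18.84, 4.186, -0.005, 0.0], 'position': [239.586, -576.598, 230.215], 'ee_rot': [-0.196, 0.981, 0.001, -0.0], 'contact_force': [0.093, -0.398, -0.801], 'wrist_torque': [-0.092, 0.035, 0.008], 'grasp_force': 0.0, 'gripper_width': 85.465} 18.700000000000003
scene [[396.86228827   0.         318.48445006]
 [  0.         396.86228827 198.30776864]
 [  0.           0.           1.        ]] [[-9.63824881e-01  1.47374167e-01 -2.22086592e-01  7.23664051e+02]
 [ 2.66524381e-01  5.25017608e-01 -8.08282912e-01  5.06774593e+02]
 [-2.52064969e-03 -8.38234672e-01 -5.45303842e-01  5.67214902e+02]
 [ 0.00000000e+00  0.00000000e+00  0.00000000e+00  1.00000000e+00]]
top [[457.05599289   0.         323.1963891 ]
 [  0.         457.05599289 194.64333589]
 [  0.           0.           1.        ]] [[ 1.45504919e-02 -9.93159309e-01  1.15857114e-01  4.34479091e+02]
 [-9.99828902e-01 -1.31280049e-02  1.30315874e-02 -1.96720523e+02]
 [-1.14214695e-02 -1.16026907e-01 -9.93180400e-01  9.62864376e+02]
 [ 0.00000000e+00  0.00000000e+00  0.00000000e+00  1.00000000e+00]]
```

View pics/scene0.png

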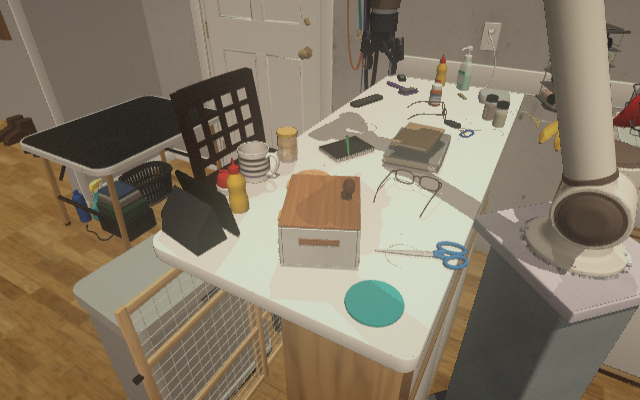

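View pics/top0.png

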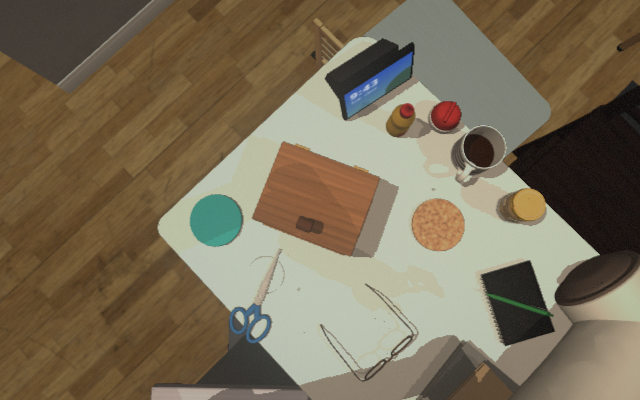

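The top view shows the box lid (corners about (283,142), (381,180), (253,218), (350,253)) with its handle at (310,225). Disc candidates are the cork coaster (438,225), the turquoise disc (216,220, not wanted) and a jar with a tan lid (525,205, not a coaster). I choose the cork one. In the scene view the handle is at (348,187), and the bottle is hidden inside the box.

```bash
cat > h.py <<'E'
import numpy as np,cv2,pickle
def onplane(c,uv,z):
    K,T=c['intrinsics'],c['extrinsics']
    uv=np.atleast_2d(np.asarray(uv,float))
    r=(np.c_[uv,np.ones(len(uv))]@np.linalg.inv(K).T)@T[:3,:3].T
    o=T[:3,3]; return o+r*((z-o[2])/r[:,2])[:,None]
def cloud(c,T=None):
    K=c['intrinsics'];T=c['extrinsics'] if T is None else T
    z=c['range_z'];v,u=np.mgrid[:400,:640]
    p=np.stack([(u-K[0,2])/K[0,0]*z,(v-K[1,2])/K[1,1]*z,z],-1)
    return p@T[:3,:3].T+T[:3,3]
E
python3 - <<'E'
from h import *
t=pickle.load(open('im.pkl','rb'))['top']
P=cloud(t);v,u=np.mgrid[:400,:640]
box=(abs(P[...,2]-108.5)<7)&(u>240)&(u<395)&(v>130)&(v<265)&(t['range_z']>0)
hsv=cv2.cvtColor(t['img'],cv2.COLOR_RGB2HSV)
print('lid z',np.median(P[box][:,2]))
m=cv2.morphologyEx(box.astype('u1'),cv2.MORPH_CLOSE,np.ones((9,9)))
c=max(cv2.findContours(m,0,2)[0],key=cv2.contourArea)
w=onplane(t,c[:,0,:],108.5)[:,:2].astype('f4')
r=cv2.minAreaRect(w);print('lid rect',r,cv2.boxPoints(r))
hm=(P[...,2]>125)&(u>285)&(u<335)&(v>200)&(v<245)
print('handle',np.median(P[hm],0),P[hm].min(0),P[hm].max(0),cv2.minAreaRect(P[hm][:,:2].astype('f4')))
cm=(u>405)&(u<472)&(v>190)&(v<258)&(hsv[...,1]>70)&(hsv[...,0]<25)
c=max(cv2.findContours(cm.astype('u1'),0,2)[0],key=cv2.contourArea)
print('coaster',cv2.minEnclosingCircle(onplane(t,c[:,0],8)[:,:2].astype('f4')),np.median(P[cm][:,2]))
img=t['img'][120:280,230:480,::-1];cv2.imwrite('pics/crop1.png',cv2.resize(img,None,fx=3,fy=3))
E
```

```text
lid z 108.21426413879749
lid rect ((530.5040893554688, -172.97879028320312), (199.0851593017578, 163.4600372314453), 69.9370346069336) [[ 419.58542  -238.44305 ]
 [ 573.1261   -294.51843 ]
 [ 641.4227   -107.51453 ]
 [ 487.88208   -51.439148]]
handle [ 476.19582746 -154.31016086  150.1104682 ] [ 434.47909085 -196.72052344  136.39920873] [ 491.22051467 -138.06341154  962.864376  ] ((465.550048828125, -172.52952575683594), (73.94523620605469, 27.102210998535156), 58.03215789794922)
coaster ((486.5699462890625, -423.19061279296875), 55.00796127319336) 7.685236527452673
```

View pics/crop1.png

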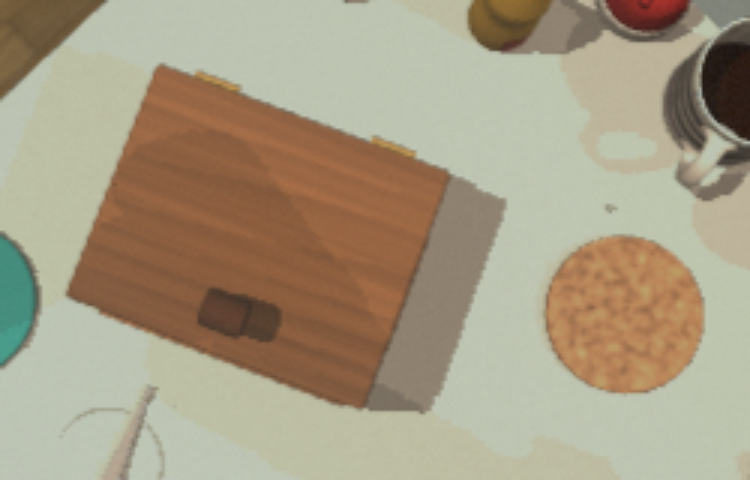

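jog_arm:
  plan:
    - [85,[-0.5,0.4,0],[0,0,0.18]]
    - [85,[-0.95,0.75,0],[0,0,0.36]]
    - [85,[-0.95,0.75,0],[0,0,0.54]]
    - [85,[-0.95,0.75,0],[0,0,0.71]]
    - [85,[-0.95,0.75,0],[0,0,0.71]]

```text
clock: 0.72
position: [298.8, -471.0, 231.0]
ee_rot: [0.173, 0.985, 0.0, -0.0]
contact_force: [1.4, -0.9, -0.2]
gripper_width: 84.8
grasp_force: 0.0
```

jog_arm:
  plan:
    - [85,[-0.1,0.5,0],[0,0,0]]
    - [85,[-0.15,0.9,0],[0,0,0]]

```text
clock: 0.98
position: [343.9, -391.2, 230.8]
ee_rot: [0.173, 0.985, 0.0, -0.0]
contact_force: [1.4, -0.6, 0.0]
gripper_width: 85.0
grasp_force: 0.0
```

jog_arm:
  plan:
    - [85,[-0.1,0.5,0],[0,0,0]]
    - [85,[-0.15,0.9,0],[0,0,0]]

```text
clock: 1.23
position: [389.2, -311.3, 231.1]
ee_rot: [0.172, 0.985, 0.0, -0.0]
contact_force: [-0.1, 0.2, -0.1]
gripper_width: 84.7
grasp_force: 0.0
```

jog_arm:
  plan:
    - [85,[-0.1,0.5,0],[0,0,0]]
    - [85,[-0.15,0.9,0],[0,0,0]]
    - [85,[-0.15,0.9,0],[0,0,0]]
    - [85,[-0.15,0.9,0],[0,0,0]]

```text
clock: 1.72
position: [433.3, -233.4, 231.1]
ee_rot: [0.173, 0.985, -0.0, -0.0]
contact_force: [0.2, 0.4, 0.4]
gripper_width: 85.4
grasp_force: 0.0
```

jog_arm:
  plan:
    - [85,[-0.08,0.5,0],[0,0,0]]
    - [85,[-0.15,0.9,0],[0,0,0]]
    - [85,[-0.15,0.9,0],[0,0,0]]
    - [85,[-0.15,0.9,0],[0,0,0]]

```text
clock: 2.22
position: [477.9, -154.7, 231.1]
ee_rot: [0.174, 0.985, -0.0, -0.0]
contact_force: [-0.6, 0.6, 0.1]
gripper_width: 84.9
grasp_force: 0.0
```

```bash
cat >> h.py <<'E'
from scipy.spatial.transform import Rotation as R
def wrist():
    from bench import read_state,get_image
    s=read_state();c=get_image('wrist');T=np.eye(4)
    T[:3,:3]=R.from_quat(s['ee_rot']).as_matrix();T[:3,3]=s['position']
    c['tool']=T;c['extrinsics']=T@c['tool_from_camera'];return c
E
python3 - <<'E'
from h import *
c=wrist();P=cloud(c);cv2.imwrite('pics/w1.png',c['img'][:,:,::-1]);pickle.dump(c,open('w1.pkl','wb'))
T=c['tool'];L=(P-T[:3,3])@T[:3,:3]
m=(P[...,2]>135)&(P[...,2]<160)&(c['range_z']>0)&(abs(L[...,0])<40)&(abs(L[...,1])<40)
print(T[:3,3],m.sum(),L[m].min(0),L[m].max(0),np.percentile(L[m],[2,50,98],axis=0))
E
```

```text
[ 477.94796662 -154.69033527  231.07562075] 1181 [ -8.80895397 -12.38625871  76.0919268 ] [13.22204457 15.33603629 89.55113198] [[ -8.06542658 -11.59107371  76.7771686 ]
 [  4.40913018   1.39998925  79.3108917 ]
 [ 12.85992606  14.70673493  88.04450484]]
```

View pics/w1.png

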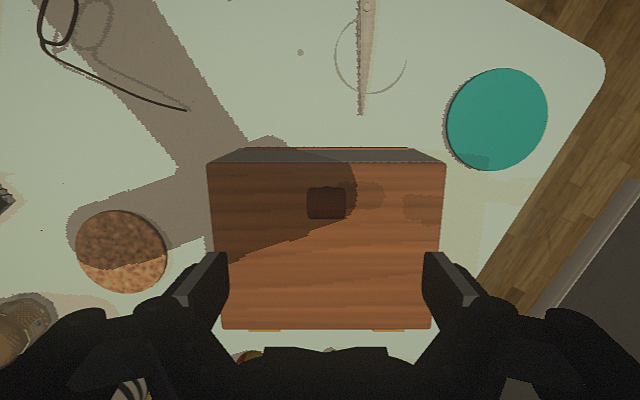

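The wrist view shows the handle at (326,203), about (2, 1.5) mm off the TCP in tool axes. I'll lower the tool and pinch it.

jog_arm:
  plan:
    - [85,[0.02,0.015,0.5],[0,0,0]]
    - [85,[0.02,0.015,0.9],[0,0,0]]
    - [85,[0.02,0.015,1.0],[0,0,0]]

```text
clock: 2.65
position: [474.9, -152.7, 129.2]
ee_rot: [0.175, 0.985, -0.0, -0.003]
contact_force: [0.3, -0.3, -0.3]
gripper_width: 85.0
grasp_force: 0.0
```

jog_arm:
  plan:
    - [60,[0,0,0.08],[0,0,0]]
    - [40,[0,0,0.08],[0,0,0]]
    - [20,[0,0,0.08],[0,0,0]]
    - [20,[0,0,0.08],[0,0,0]]
    - [20,[0,0,0.08],[0,0,0]]
    - [20,[0,0,0.08],[0,0,0]]
    - [20,[0,0,0.08],[0,0,0]]
    - [20,[0,0,0.08],[0,0,0]]

```text
clock: 3.65
position: [477.2, -153.7, 125.1]
ee_rot: [0.173, 0.985, -0.002, 0.001]
contact_force: [-1.6, -9.4, 3.6]
gripper_width: 27.0
grasp_force: 61.5
```

jog_arm:
  plan:
    - [20,[-0.047,0,-0.133],[0,0,0]]
    - [20,[-0.106,0,-0.26],[0,0,0]]
    - [20,[-0.179,0,-0.381],[0,0,0]]
    - [20,[-0.262,0,-0.494],[0,0,0]]
    - [20,[-0.357,0,-0.598],[0,0,0]]
    - [20,[-0.462,0,-0.693],[0,0,0]]
    - [20,[-0.575,0,-0.776],[0,0,0]]
    - [20,[-0.696,0,-0.847],[0,0,0]]
    - [20,[-0.824,0,-0.906],[0,0,0]]
    - [20,[-0.957,0,-0.952],[0,0,0]]

```text
clock: 4.9
position: [562.9, -185.1, 217.4]
ee_rot: [0.175, 0.985, -0.001, -0.005]
contact_force: [-4.3, -3.1, -2.3]
gripper_width: 26.6
grasp_force: 59.1
```

jog_arm:
  plan:
    - [20,[-0.137,0,-0.032],[0,0,0]]
    - [20,[-0.277,0,-0.051],[0,0,0]]
    - [20,[-0.417,0,-0.056],[0,0,0]]
    - [20,[-0.558,0,-0.046],[0,0,0]]
    - [20,[-0.697,0,-0.023],[0,0,0]]
    - [20,[-0.832,0,0.015],[0,0,0]]
    - [20,[-0.99,0,0.076],[0,0,0]]
    - [20,[-0.99,0,0.076],[0,0,0]]

```text
clock: 5.9
position: [659.3, -220.2, 211.8]
ee_rot: [0.174, 0.985, -0.001, -0.001]
contact_force: [-3.6, -4.1, 2.8]
gripper_width: 26.9
grasp_force: 60.2
```

jog_arm:
  plan:
    - [20,[-0.07,0,0.04],[0,0,0]]
    - [20,[-0.07,0,0.04],[0,0,0]]
    - [20,[-0.07,0,0.04],[0,0,0]]

```text
clock: 6.28
position: [665.2, -222.3, 209.0]
ee_rot: [0.174, 0.985, -0.001, -0.0]
contact_force: [-3.4, -4.3, 4.2]
gripper_width: 26.8
grasp_force: 61.0
```

jog_arm:
  plan:
    - [40,[0,0,0],[0,0,0]]
    - [60,[0,0,0],[0,0,0]]
    - [60,[0,0,0],[0,0,0]]
    - [60,[0,0,0],[0,0,0]]
    - [60,[0,0,-0.3],[0,0,0]]
    - [60,[0,0,-0.7],[0,0,0]]
    - [60,[0,0,-1],[0,0,0]]
    - [60,[0,0,-1],[0,0,0]]

```text
clock: 7.28
position: [667.8, -221.0, 310.5]
ee_rot: [0.174, 0.985, -0.0, 0.003]
contact_force: [1.1, 0.3, -0.0]
gripper_width: 60.1
grasp_force: 0.0
```

jog_arm:
  plan:
    - [60,[0.5,0,0],[0,0,0]]
    - [60,[1,0,0],[0,0,0]]

```text
clock: 7.52
position: [571.3, -185.9, 304.4]
ee_rot: [0.174, 0.985, 0.0, -0.002]
contact_force: [-0.1, 0.2, 1.3]
gripper_width: 59.9
grasp_force: 0.0
```

jog_arm:
  plan:
    - [60,[0.5,0,0],[0,0,0]]
    - [60,[1,0,0],[0,0,0]]
    - [60,[1,0,0],[0,0,0]]
    - [60,[1,0,0],[0,0,0]]

```text
clock: 8.02
position: [479.0, -152.2, 306.7]
ee_rot: [0.174, 0.985, 0.0, 0.0]
contact_force: [-0.3, -0.6, -1.1]
gripper_width: 60.0
grasp_force: 0.0
```

```bash
python3 - <<'E'
from h import *
from bench import get_image
c=wrist();t=get_image('top')
cv2.imwrite('pics/w2.png',np.vstack([c['img'],t['img']])[:,:,::-1][::1,::1]);pickle.dump((c,t),open('w2.pkl','wb'))
a=cv2.imread('pics/w2.png');cv2.imwrite('pics/w2.png',cv2.resize(a,(480,600)))
print(c['tool'])
E
```

```text
[[-9.39560338e-01  3.42383343e-01  1.31827783e-04  4.78970651e+02]
 [ 3.42383354e-01  9.39560341e-01  7.22988334e-05 -1.52180841e+02]
 [-9.91062405e-05  1.13064755e-04 -9.99999989e-01  3.06652289e+02]
 [ 0.00000000e+00  0.00000000e+00  0.00000000e+00  1.00000000e+00]]
```

View pics/w2.png

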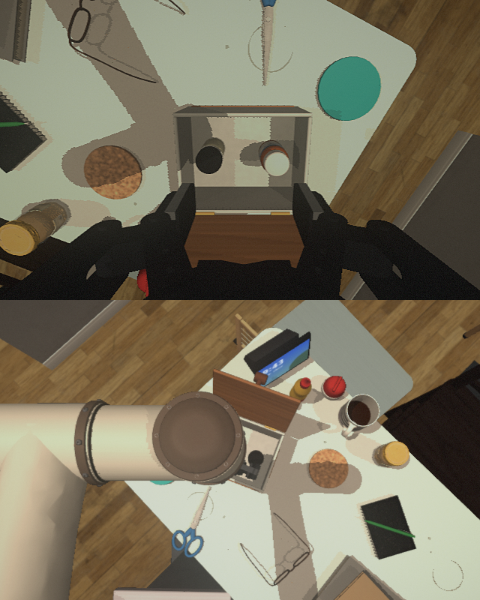

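The lid stays open in the wrist view. The black cap is at about (279,212) and the white cap of the amber bottle at about (365,216) in full-size pixels.

```bash
python3 - <<'E'
from h import *
c,t=pickle.load(open('w2.pkl','rb'));P=cloud(c);v,u=np.mgrid[:400,:640]
B=np.array([530.5,-173.0]);ex=np.array([.9395,-.3425]);ey=np.array([.3425,.9395])
for n,u0,v0,zt in(('bottle',365,216,92),('jar',279,212,96)):
    m=(abs(P[...,2]-zt)<5)&(abs(u-u0)<35)&(abs(v-v0)<35)
    cs=max(cv2.findContours(m.astype('u1'),0,2)[0],key=cv2.contourArea)
    (x,y),r=cv2.minEnclosingCircle(onplane(c,cs[:,0],zt)[:,:2].astype('f4'))
    d=np.array([x,y])-B
    print(n,x,y,r,np.median(P[m],0),'box',d@ex,d@ey)
    T=c['tool'];print(' tool',(np.array([x,y,0])-T[:3,3])@T[:3,:3])
Pt=cloud(t)  # lid edge height
m=(Pt[...,2]>200)&(Pt[...,2]<275)&(Pt[...,0]>600)
print(np.percentile(Pt[m],[1,50,99],axis=0))
E
```

```text
bottle 546.7083740234375 -121.86370086669922 20.264589309692383 [ 546.11191676 -121.84869573   92.39782545] box -2.286415058135987 53.59392113876343
 tool [-53.23320306  51.64237866 306.66340702]
jar 505.42059326171875 -217.9205322265625 20.38266372680664 [ 505.07569636 -217.64609801   96.97489567] box -8.176820343017578 -50.7925368347168
 tool [-47.32910187 -52.74505893 306.65101935]
[[ 602.93585043 -304.61106037  200.8241637 ]
 [ 643.40627732 -218.65390287  231.2089261 ]
 [ 682.09167367 -121.54246283  254.68192102]]
```

```bash
python3 -c "
from bench import *;s=read_state();print(s['joints'],s['position'])"
```

```text
[ 1.54716477e-02  1.28044902e-01 -1.52698839e-01 -5.00916869e-05
 -1.29076719e+00 -1.93619673e+00] [ 479.62142742 -152.38366851  306.29952757]
```

jog_arm:
  plan:
    - [60,[-0.25,0.25,0],[0,0,-0.17]]
    - [70,[-0.53,0.52,0],[0,0,-0.34]]
    - [85,[-0.53,0.52,0],[0,0,-0.51]]
    - [85,[-0.53,0.52,0],[0,0,-0.68]]
    - [85,[-0.53,0.52,0],[0,0,-0.85]]
    - [85,[-0.53,0.52,0],[0,0,-0.9]]
    - [85,[-0.53,0.52,0],[0,0,-0.9]]

```text
clock: 9.0
position: [547.2, -121.8, 305.9]
ee_rot: [-0.291, 0.957, 0.0, -0.001]
contact_force: [0.8, -0.2, -0.4]
gripper_width: 84.9
grasp_force: 0.0
```

jog_arm:
  plan:
    - [85,[0,0,0.2],[0,0,-0.17]]
    - [85,[0,0,0.5],[0,0,-0.34]]
    - [85,[0,0,0.9],[0,0,-0.51]]
    - [85,[0,0,0.9],[0,0,-0.6]]
    - [85,[0,0,0.9],[0,0,-0.6]]
    - [85,[0,0,0.9],[0,0,-0.6]]

```text
clock: 9.75
position: [547.0, -121.6, 217.2]
ee_rot: [-0.573, 0.82, -0.0, 0.0]
contact_force: [1.0, 0.3, -0.0]
gripper_width: 85.2
grasp_force: 0.0
```

```bash
python3 - <<'E'
from h import *
c=wrist();P=cloud(c);T=c['tool'];L=(P-T[:3,3])@T[:3,:3]
print(T.round(3))
cv2.imwrite('pics/w3.png',c['img'][:,:,::-1])
m=(abs(P[...,2]-92)<5)&(np.hypot(L[...,0],L[...,1])<40)&(c['range_z']>0)
cs=max(cv2.findContours(m.astype('u1'),0,2)[0],key=cv2.contourArea)
p=onplane(c,cs[:,0],92);l=(p-T[:3,3])@T[:3,:3]
print('cap in tool',cv2.minEnclosingCircle(l[:,:2].astype('f4')),l[:,2].mean(), np.median(L[m],0),P[m][:,2].max())
E
```

```text
[[-3.44000e-01 -9.39000e-01  1.00000e-03  5.46977e+02]
 [-9.39000e-01  3.44000e-01 -0.00000e+00 -1.21650e+02]
 [-0.00000e+00 -1.00000e-03 -1.00000e+00  2.17212e+02]
 [ 0.00000e+00  0.00000e+00  0.00000e+00  1.00000e+00]]
cap in tool ((1.3777005672454834, -0.5181719064712524), 19.945913314819336) 125.21218884588295 [  1.75279596  -0.66299551 124.55329623] 95.14643458968783
```

View pics/w3.png

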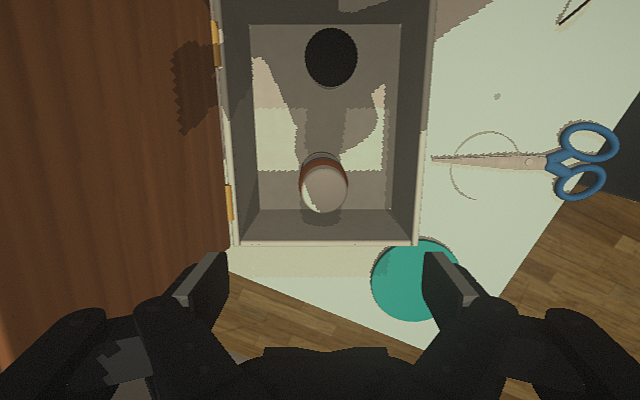

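The wrist view shows the white cap at (323,189), about 1.4 mm off the tool axis, with the black cap at (331,57). I'll descend with the fingers closing along the box's x.

jog_arm:
  plan:
    - [85,[0.014,-0.005,0.3],[0,0,0]]
    - [85,[0.014,-0.005,0.6],[0,0,0]]
    - [85,[0.014,-0.005,0.9],[0,0,0]]
    - [85,[0.014,-0.005,0.9],[0,0,0]]

```text
clock: 10.3
position: [545.0, -123.1, 125.2]
ee_rot: [-0.573, 0.82, 0.001, -0.002]
contact_force: [-0.4, -0.5, 0.9]
gripper_width: 85.2
grasp_force: 0.0
```

jog_arm:
  plan:
    - [85,[0,0,0.25],[0,0,0]]
    - [85,[0,0,0.5],[0,0,0]]
    - [85,[0,0,0.7],[0,0,0]]
    - [85,[0,0,0.86],[0,0,0]]
    - [85,[0,0,0.86],[0,0,0]]

```text
clock: 10.92
position: [546.3, -123.1, 40.8]
ee_rot: [-0.573, 0.819, 0.0, -0.0]
contact_force: [-0.2, -0.6, 1.2]
gripper_width: 85.3
grasp_force: 0.0
```

jog_arm:
  plan:
    - [65,[0,0,0],[0,0,0]]
    - [52,[0,0,0],[0,0,0]]
    - [46,[0,0,0],[0,0,0]]
    - [40,[0,0,0],[0,0,0]]
    - [35,[0,0,0],[0,0,0]]
    - [35,[0,0,0],[0,0,0]]
    - [35,[0,0,0],[0,0,0]]
    - [35,[0,0,0],[0,0,0]]

```text
clock: 11.92
position: [547.5, -123.0, 42.3]
ee_rot: [-0.574, 0.819, -0.001, 0.001]
contact_force: [-0.4, 0.7, 4.8]
gripper_width: 44.3
grasp_force: 60.6
```

jog_arm:
  plan:
    - [35,[0,0,-0.1],[0,0,0]]
    - [35,[0,0,-0.3],[0,0,0]]
    - [35,[0,0,-0.5],[0,0,0]]
    - [35,[0,0,-0.75],[0,0,0]]
    - [35,[0,0,-1],[0,0,0]]
    - [35,[0,0,-1],[0,0,0]]

```text
clock: 12.68
position: [547.3, -123.1, 143.1]
ee_rot: [-0.573, 0.819, -0.001, 0.002]
contact_force: [-0.4, 0.0, -1.1]
gripper_width: 44.0
grasp_force: 61.1
```

jog_arm:
  plan:
    - [35,[0,0,-0.2],[0,0,0]]
    - [35,[0,0,-0.4],[0,0,0]]
    - [35,[0,0,-0.5],[0,0,0]]
    - [35,[0,0,-0.5],[0,0,0]]
    - [35,[0,0,-0.5],[0,0,0]]

```text
clock: 13.3
position: [545.6, -123.0, 189.7]
ee_rot: [-0.573, 0.819, 0.001, -0.001]
contact_force: [0.6, -0.2, -0.5]
gripper_width: 44.1
grasp_force: 61.1
```

```bash
python3 - <<'E'
from h import *
c=wrist();P=cloud(c);T=c['tool'];L=(P-T[:3,3])@T[:3,:3]
from bench import get_image
s=get_image('scene')
a=cv2.resize(np.hstack([c['img'],s['img']]),(800,250));cv2.imwrite('pics/w4.png',a[:,:,::-1])
d=np.array([486.6,-423.2,0])-T[:3,3];print(T.round(3),'to coaster, tool axes',d@T[:3,:3])
E
```

```text
[[-3.43000e-01 -9.39000e-01 -2.00000e-03  5.45581e+02]
 [-9.39000e-01  3.43000e-01  0.00000e+00 -1.22961e+02]
 [ 0.00000e+00  2.00000e-03 -1.00000e+00  1.89706e+02]
 [ 0.00000e+00  0.00000e+00  0.00000e+00  1.00000e+00]] to coaster, tool axes [302.1741357  -47.9679329  189.73728656]
```

View pics/w4.png

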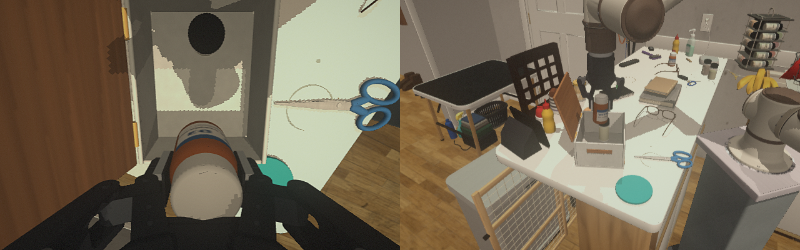

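jog_arm:
  plan:
    - [35,[0.15,0,0],[0,0,0]]
    - [35,[0.4,0,0],[0,0,0]]
    - [35,[0.7,0,0],[0,0,0]]
    - [35,[1,0,0],[0,0,0]]

```text
clock: 13.9
position: [511.1, -218.4, 190.7]
ee_rot: [-0.573, 0.819, 0.0, -0.0]
contact_force: [-0.1, 0.2, -0.4]
gripper_width: 44.2
grasp_force: 61.1
```

jog_arm:
  plan:
    - [35,[0.3,0,0],[0,0,0]]
    - [35,[0.6,0,0],[0,0,0]]
    - [35,[0.9,0,0],[0,0,0]]
    - [35,[1,0,0],[0,0,0]]

```text
clock: 14.4
position: [476.5, -312.7, 190.6]
ee_rot: [-0.572, 0.82, 0.0, -0.0]
contact_force: [0.9, 0.6, -0.8]
gripper_width: 43.9
grasp_force: 61.1
```

jog_arm:
  plan:
    - [35,[0.3,0,0],[0,0,0]]
    - [35,[0.6,-0.15,0],[0,0,0]]
    - [35,[0.8,-0.3,0.2],[0,0,0]]
    - [35,[1,-0.48,0.5],[0,0,0]]
    - [35,[1,-0.48,0.8],[0,0,0]]
    - [35,[1,-0.48,0.8],[0,0,0]]
    - [35,[1,-0.48,0.8],[0,0,0]]

```text
clock: 15.28
position: [489.3, -421.6, 112.2]
ee_rot: [-0.574, 0.819, -0.001, 0.0]
contact_force: [0.3, 0.0, -1.0]
gripper_width: 43.9
grasp_force: 61.2
```

```bash
python3 - <<'E'
from h import *
c=wrist();T=c['tool']
from bench import get_image
s=get_image('top')
a=np.hstack([c['img'],s['img']]);cv2.imwrite('pics/w5.png',cv2.resize(a,(800,250))[:,:,::-1])
C=np.array([486.6,-423.2,0]);print(T.round(3),'to coaster',(C-T[:3,3])@T[:3,:3])
hsv=cv2.cvtColor(c['img'],cv2.COLOR_RGB2HSV);P=cloud(c)
m=(abs(P[...,2]-8)<5)&(np.hypot(P[...,0]-C[0],P[...,1]-C[1])<75)&(P[...,2]>4)&(hsv[...,1]>60)
k=P[m][:,:2];print(m.sum(),k.min(0),k.max(0),cv2.minEnclosingCircle(k.astype('f4')))
E
```

```text
[[-3.42000e-01 -9.40000e-01  1.00000e-03  4.89305e+02]
 [-9.40000e-01  3.42000e-01 -1.00000e-03 -4.21634e+02]
 [ 1.00000e-03 -2.00000e-03 -1.00000e+00  1.12187e+02]
 [ 0.00000e+00  0.00000e+00  0.00000e+00  1.00000e+00]] to coaster [  2.30093051   2.19918784 112.18524062]
10269 [ 432.08563916 -479.0746155 ] [ 541.3470754  -374.65907323] ((486.31982421875, -425.77850341796875), 55.48062515258789)
```

View pics/w5.png

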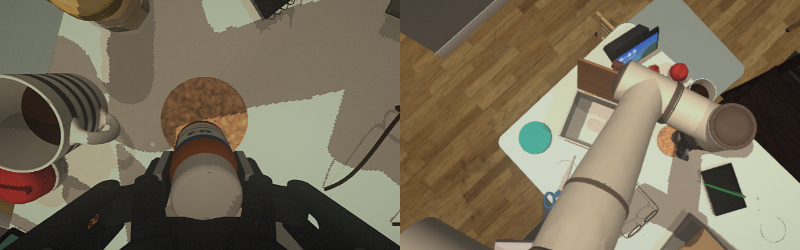

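The bottle hangs upright over the cork coaster in the wrist view (coaster about (204,112) in the left half), within 3 mm of its centre. The lid is still open.

jog_arm:
  plan:
    - [35,[0.02,0.02,0.2],[0,0,0]]
    - [35,[0.02,0.02,0.4],[0,0,0]]
    - [35,[0.02,0.02,0.52],[0,0,0]]
    - [35,[0.02,0.02,0.58],[0,0,0]]
    - [35,[0.02,0.02,0.6],[0,0,0]]
    - [35,[0.02,0.02,0.62],[0,0,0]]
    - [35,[0.02,0.02,0.635],[0,0,0]]
    - [35,[0.02,0.02,0.65],[0,0,0]]
    - [35,[0.02,0.02,0.65],[0,0,0]]

```text
clock: 16.5
position: [486.0, -422.5, 45.9]
ee_rot: [-0.573, 0.819, 0.0, -0.0]
contact_force: [-0.0, 0.0, -0.8]
gripper_width: 43.8
grasp_force: 61.2
```

jog_arm:
  plan:
    - [35,[0,0,0.01],[0,0,0]]
    - [35,[0,0,0.02],[0,0,0]]
    - [35,[0,0,0.02],[0,0,0]]

```text
clock: 16.88
position: [486.1, -422.6, 44.4]
ee_rot: [-0.573, 0.819, -0.0, 0.0]
contact_force: [-0.5, 0.7, 2.2]
gripper_width: 43.9
grasp_force: 61.4
```

jog_arm:
  plan:
    - [35,[0,0,0.005],[0,0,0]]
    - [35,[0,0,0.005],[0,0,0]]

```text
clock: 17.12
position: [486.2, -422.6, 44.3]
ee_rot: [-0.573, 0.819, -0.0, -0.0]
contact_force: [-1.5, 2.4, 4.6]
gripper_width: 44.1
grasp_force: 61.8
```

jog_arm:
  plan:
    - [47,[0,0,0],[0,0,0]]
    - [50,[0,0,0],[0,0,0]]
    - [56,[0,0,0],[0,0,0]]
    - [62,[0,0,0],[0,0,0]]
    - [66,[0,0,0],[0,0,0]]
    - [66,[0,0,0],[0,0,0]]
    - [66,[0,0,-0.2],[0,0,0]]
    - [66,[0,0,-0.5],[0,0,0]]
    - [66,[0,0,-1],[0,0,0]]
    - [66,[0,0,-1],[0,0,0]]

```text
clock: 18.38
position: [488.5, -424.2, 148.7]
ee_rot: [-0.574, 0.819, -0.005, 0.002]
contact_force: [-0.1, -0.9, 0.6]
gripper_width: 66.1
grasp_force: 0.0
```

jog_arm:
  plan:
    - [66,[0,0,-0.5],[0,0,0]]
    - [66,[0,0,-0.9],[0,0,0]]
    - [66,[0,0,-0.9],[0,0,0]]
    - [66,[0,0,-0.9],[0,0,0]]

```text
clock: 18.88
position: [485.5, -422.0, 232.2]
ee_rot: [-0.573, 0.819, 0.001, -0.0]
contact_force: [-0.3, 0.5, -0.7]
gripper_width: 66.1
grasp_force: 0.0
```

```bash
python3 - <<'E'
from h import *
c=wrist();P=cloud(c)
from bench import get_image
s=get_image('scene')
a=np.hstack([c['img'],s['img']]);cv2.imwrite('pics/w6.png',cv2.resize(a,(800,250))[:,:,::-1])
m=(abs(P[...,2]-94)<5)&(np.hypot(P[...,0]-486,P[...,1]+423)<45)
k=P[m];print(m.sum(),np.median(k,0),cv2.minEnclosingCircle(k[:,:2].astype('f4')))
E
```

```text
1500 [ 484.41675841 -422.11048966   94.65662529] ((484.6275329589844, -421.00238037109375), 19.844388961791992)
```

View pics/w6.png

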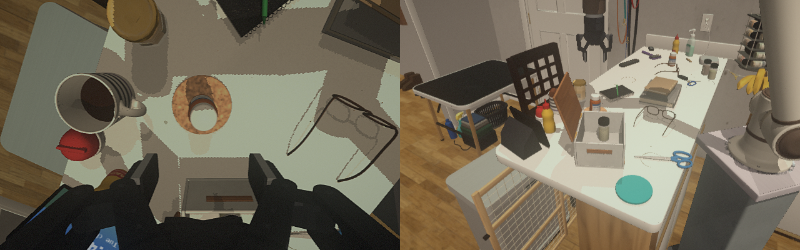

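The bottle stands upright at the coaster's centre (wrist view (203,110)). The lid is open and the spice jar is still standing in the box (scene view (603,127)).

```bash
python3 -c "
from bench import *;print(job_done())"
```

```text
the job is handed in; nothing more can be done
None
```

I handed the job in at about 19 s: the lid stands open by itself, the vitamin bottle is upright about 3 mm from the cork coaster's centre, and the spice jar still stands in the box (no verdict was returned).

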